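Zero the contour gauge for the next sherd

TASK

The contour gauge in the wooden cradle still holds the profile of the last sherd. Work lightly along its near edge with your fingertips and push every leaf in until the whole row is flush with the blue body, ready for the next sherd. Pick nothing up: the gauge stays lying in its cradle, and everything else on the table stays where it is.

Things in the scene. Friction and masses are not known exactly. Their poses are not given: they have to be found in the camera images.
- gauge: contour gauge: loose blue body 34 mm (x) by 152 (y) by 13 high, two 4 mm plates with 16 metal leaves sliding along x between them; lies level in the cradle. Origin: centre of the body's underside, 8 mm above the table; y runs along the leaf row, z up. Its near edge (x = -17 mm, facing roughly to the robot) is the one to work from; the two plates stop a finger there, at the flush line
- cradle: wooden cradle fixed to the table, 42 mm (x) by 175 (y) by 20 high; axes as the gauge's, origin below the gauge's, on the table. An 8 mm strip bears the gauge, cheeks stand at its two ends and stops behind its +x edge near both ends. Open on the -x side and not projecting past the gauge's near edge, so fingers may reach down to just above the table there
- leaf00 (a joint): how far leaf 00 (gauge y = -52.5 mm) stands out of the -x edge, m: 0 = home (flush), grows towards -x, at most 0.030. All leaves: 6.2 mm wide, 7 mm pitch, round ends, 12 to 17 mm above the table; they start 7 to 27 mm out and stay where left (about 0.4 N each to slide); polished, slippery; home, the tip is 0.6 mm proud of the near edge and 32 mm stick out on the +x side
- leaf01 (a joint): how far leaf 01 (gauge y = -45.5 mm) stands out of the -x edge, m: 0 = home (flush), grows towards -x, at most 0.030. A sideways push square on the flank of a projecting leaf does not move it in, it only jams; a push on the rounded tip, straight in or with a slanting finger face, does
- leaf02 (a joint): how far leaf 02 (gauge y = -38.5 mm) stands out of the -x edge, m: 0 = home (flush), grows towards -x, at most 0.030
- leaf03 (a joint): how far leaf 03 (gauge y = -31.5 mm) stands out of the -x edge, m: 0 = home (flush), grows towards -x, at most 0.030
- leaf04 (a joint): how far leaf 04 (gauge y = -24.5 mm) stands out of the -x edge, m: 0 = home (flush), grows towards -x, at most 0.030
- leaf05 (a joint): how far leaf 05 (gauge y = -17.5 mm) stands out of the -x edge, m: 0 = home (flush), grows towards -x, at most 0.030
- leaf06 (a joint): how far leaf 06 (gauge y = -10.5 mm) stands out of the -x edge, m: 0 = home (flush), grows towards -x, at most 0.030
- leaf07 (a joint): how far leaf 07 (gauge y = -3.5 mm) stands out of the -x edge, m: 0 = home (flush), grows towards -x, at most 0.030
- leaf08 (a joint): how far leaf 08 (gauge y = +3.5 mm) stands out of the -x edge, m: 0 = home (flush), grows towards -x, at most 0.030
- leaf09 (a joint): how far leaf 09 (gauge y = +10.5 mm) stands out of the -x edge, m: 0 = home (flush), grows towards -x, at most 0.030
- leaf10 (a joint): how far leaf 10 (gauge y = +17.5 mm) stands out of the -x edge, m: 0 = home (flush), grows towards -x, at most 0.030
- leaf11 (a joint): how far leaf 11 (gauge y = +24.5 mm) stands out of the -x edge, m: 0 = home (flush), grows towards -x, at most 0.030
- leaf12 (a joint): how far leaf 12 (gauge y = +31.5 mm) stands out of the -x edge, m: 0 = home (flush), grows towards -x, at most 0.030
- leaf13 (a joint): how far leaf 13 (gauge y = +38.5 mm) stands out of the -x edge, m: 0 = home (flush), grows towards -x, at most 0.030
- leaf14 (a joint): how far leaf 14 (gauge y = +45.5 mm) stands out of the -x edge, m: 0 = home (flush), grows towards -x, at most 0.030
- leaf15 (a joint): how far leaf 15 (gauge y = +52.5 mm) stands out of the -x edge, m: 0 = home (flush), grows towards -x, at most 0.030
- dish_green: green round dish in front of the grey cabinet, 68 mm across, 14 mm high, loose, lies on the table, to be left alone; origin: centre of its underside
- loupe: black eye loupe, 32 mm across, 27 mm high, loose, lies on the table, to be left alone; origin: centre of its underside
- sherd_small: orange-brown sherd, 49x41x18 mm, loose, lies on the table, to be left alone; origin: centre of its underside
- sherd_red: red-brown sherd, 67x52x24 mm, loose, lies on the table, to be left alone; origin: centre of its underside
- pencil: green pencil, 112 mm long, 7 mm thick, loose, lies on the table, to be left alone; origin: centre of its underside
- brush: flat dusting brush, 136 mm long, 21 mm wide, 11 mm thick, loose, lies on the table, to be left alone; origin: centre of its underside

How it is judged:
By the outcome, as a careful person would: the job done as asked, in the order asked, and still so for the second after the job is handed in, with the robot touching nothing.
It also fails if it takes over 61 s, if anything falls off the work surface, if the arm or the gripper's body presses on something with over 40 N, if the wrist force passes 120 N, or if a joint passes its speed limit or range.

ROBOT

A 6-joint arm with a two-finger parallel gripper is mounted at the origin on the work surface; the furniture and walls round the work are solid. World frame = base frame: x ahead of the robot, y to its left, z up, the work surface at z = 0. Lengths are in m, angles in rad, forces in N, time in s.
With the tool pointing down it reaches from about 0.35 to 0.925 m from the base axis. Payload 6.4 kg.
Tool frame: the origin (TCP) lies midway between the tips of the shut fingers; the grasp point (between the pads) lies 19 mm behind it; z points along the fingers, y is the direction in which the jaws open and shut (so a half turn about z gives the same grasp; the last joint's range is limited). The gripper opens to 85 mm and grips with 20 to 120 N. Pads are 22 mm wide; open, the fingers measure 114 mm over their backs; the gripper's body (76 mm by 85 mm) begins 54 mm behind the grasp point. The pads swing forward as they close: fully open they stand 13 mm farther back than shut.
Start: joints at [1.165, 0.245, 1.558, -0, 1.339, -0.174], TCP at [0.149, 0.633, 0.193] pointing down, gripper open.
Joint ranges: [-3.13, 3.13], [-1.02, 2.26], [0.13, 2.54], [-0.95, 4.09], [0.21, 2.88], [-2.74, 2.74]. Speed limits (rad/s): [2.57, 2.57, 3.14, 3.14, 3.14, 3.14].

INTERFACE

Orientations are given as a unit quaternion [w, x, y, z].
In Python, from bench import bot gives the robot as it stands. The module is installed in compiled form; this text tells all that it offers.
- The arm moves only by the tool drive_tool, never from a script. Its argument "increments" is a list that holds one entry, the list of rows, each a list of 7 numbers: the shift along the tool's x, y, z in mm, then the turn, a rotation vector about the tool's x, y, z in rad, then the finger opening in mm, from 0 to 85.4. A call has 1 to 20 rows; each row is the pose to reach, as a shift and turn from the pose commanded when the call began, along the tool's axes at that moment; what a row does not reach only later rows make up. A row lasts 1/12 s, in which the tool goes at most 41.7 mm and 7.16 degrees, less where a joint would pass 70% of its speed; a pose out of reach is approached as far as the arm can. A call with a gripper value outside its range is refused whole. The fingers move at their own pace and stop on an object; "force" is the grip in N (left out, the last holds). Time passes only in rows, so rows that repeat a pose let the fingers close. It gives the time, the measured TCP pose, the force and the opening at its end, in the units of the state.
- bot.sense(): the state, without advancing time (a new reading comes with each control period).
- bot.camera(name): name is "scene" or "side" or "wrist"; returns (picture, depth): 384x512x3 uint8, red, green, blue; 384x512 float32, m along the optical axis (not along the pixel's ray), 0 where there is no reading.
- bot.calibration(name): a dict with "fx", "fy", "cx", "cy" (pixels), "R" (3x3) and "t" (3): a world point X has camera coordinates R X + t. Camera axes: x right, y down, z forward; pixel columns grow to the right and rows downward; lengths in m; the calibration is good to about 2 mm. A picture is of the moment at which its call begins: read the wrist's pose just before it. calibration takes no time and is no camera call; for the wrist camera it gives the pose at the moment of the call.
- bot.close_job(): hands the job in, once; it reports no verdict.
The state is a dict: "time": time; "qpos": joint angles; "joint_velocities": joint speeds; "tau": joint torques, N m; "tool_pos": TCP position; "eef_rot": TCP orientation; "wrist_force": force on the tool from outside, world axes, zero at the start; "wrist_torque": the same for the moment, N m; "opening": finger opening in m.
Only numpy, scipy, OpenCV 4.12 (cv2) and the standard library are available. Lean on these libraries where they do the work, as an engineer would, in place of code of your own. Each camera call takes 0.05 s, during which the arm holds its last target.

## Working session

There is one attempt and no reset: what is moved stays moved. The work goes in short steps, Python scripts to look and compute and a tool call to move; the robot and the scene stay as the last step left them, time stands still between calls to the robot, and variables do not carry over. Pictures are saved under pics/ and viewed, and the job is handed in when it is done.

Besides the shell and the picture viewer there is one more tool, called after ">>>" as a command line: name --argument value ..., lists and objects as JSON in quotes. drive_tool: Moves the arm, as the interface text tells. Its arguments: {"type":"object","properties":{"increments":{"type":"array"},"force":{"type":"number"}},"required":["increments"]}

```bash
mkdir -p pics
python3 - <<'E'
from bench import bot
import cv2,numpy as np
s=bot.sense();print({k:np.round(v,3).tolist() for k,v in s.items()})
for n in("scene","side","wrist"):
    c=bot.calibration(n);p,d=bot.camera(n)
    cv2.imwrite(f"pics/{n}0.png",p[:,:,::-1]);np.savez(f"pics/{n}0.npz",p=p,d=d,**c)
    print(n,c)
E
ls
```

```text
{'time': 0.0, 'qpos': [1.165, 0.246, 1.559, 0.0, 1.339, -0.174], 'joint_velocities': [-0.001, -0.0, 0.001, 0.0, 0.001, 0.001], 'tau': [0.002, -42.951, -32.613, -0.0, 0.005, 0.0], 'tool_pos': [0.149, 0.632, 0.192], 'eef_rot': [-0.0, 0.116, 0.993, -0.001], 'wrist_force': [-0.313, 0.363, 0.549], 'wrist_torque': [-0.022, -0.002, 0.043], 'opening': 0.086}
scene {'fx': 417.5642009663145, 'fy': 417.5642009663145, 'cx': 259.0864308089262, 'cy': 199.6911144468001, 'R': array([[-0.89245186, -0.45078913, -0.01785582],
       [-0.29091053,  0.60528059, -0.74094971],
       [ 0.34481986, -0.6560675 , -0.67132309]]), 't': array([0.53258002, 0.30281384, 0.69243268])}
side {'fx': 453.36758924914517, 'fy': 453.36758924914517, 'cx': 259.2002201382542, 'cy': 195.675362323082, 'R': array([[ 0.93840353, -0.34540467, -0.00971792],
       [-0.16555663, -0.42474681, -0.89004559],
       [ 0.30329825,  0.83683079, -0.45576793]]), 't': array([-0.62356646,  0.12732606,  0.85213988])}
wrist {'fx': 286.78013504761367, 'fy': 286.78013504761367, 'cx': 256.24382218187077, 'cy': 190.22006468350338, 'R': array([[ 2.30323205e-01,  9.73113806e-01, -8.61255271e-04],
       [ 9.38979724e-01, -2.22011587e-01,  2.62731677e-01],
       [ 2.55476613e-01, -6.13219032e-02, -9.64868553e-01]]), 't': array([-0.65096474, -0.03333008,  0.37797061])}
pics
```

View pics/scene0.png

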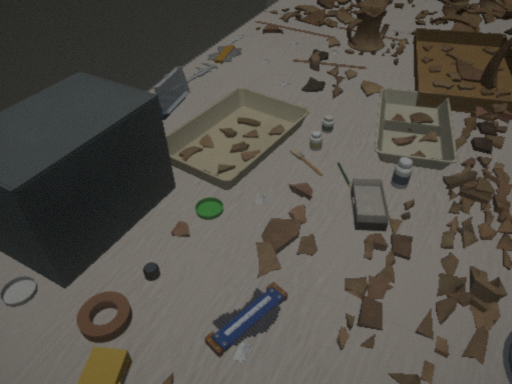

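View pics/side0.png

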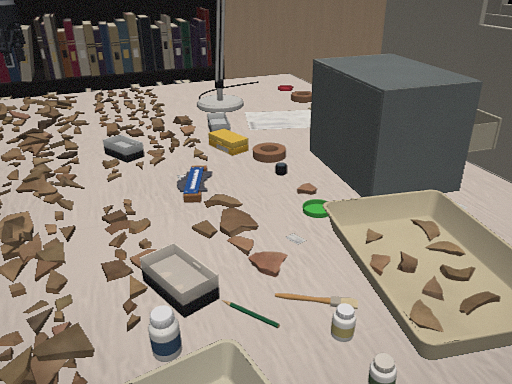

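View pics/wrist0.png

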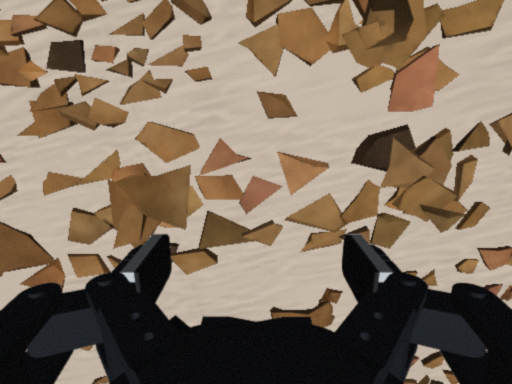

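```bash
cat > h.py <<'E'
import numpy as np,cv2
def load(f): return np.load(f)
def ray(c,uv,z):
    uv=np.atleast_2d(uv).astype(float)
    d=np.c_[(uv[:,0]-c['cx'])/c['fx'],(uv[:,1]-c['cy'])/c['fy'],np.ones(len(uv))]@c['R']
    o=-c['R'].T@c['t']
    s=(z-o[2])/d[:,2]
    return o+d*s[:,None]
def proj(c,X):
    X=np.atleast_2d(X);P=X@c['R'].T+c['t']
    return np.c_[c['fx']*P[:,0]/P[:,2]+c['cx'],c['fy']*P[:,1]/P[:,2]+c['cy']]
def blue(p):
    h=cv2.cvtColor(p,cv2.COLOR_RGB2HSV)
    return ((h[:,:,0]>105)&(h[:,:,0]<130)&(h[:,:,1]>120)&(h[:,:,2]>50)).astype(np.uint8)
E
python3 - <<'E'
from h import *
for n in("scene","side"):
    c=load(f"pics/{n}0.npz")
    print(n,"cam",-c['R'].T@c['t'])
    m=blue(c['p']);k,l,st,ce=cv2.connectedComponentsWithStats(m)
    i=1+np.argmax(st[1:,4]);print(st[i],ce[i])
    m2=cv2.morphologyEx((l==i).astype(np.uint8),cv2.MORPH_CLOSE,np.ones((9,9)))
    ct=max(cv2.findContours(m2,0,2)[0],key=cv2.contourArea)
    b=cv2.boxPoints(cv2.minAreaRect(ct));print(b)
    print(ray(c,b,.021).round(4)); print(ray(c,ce[i],.021))
for n,(x,y,w,h) in(("scene",(190,270,110,100)),("side",(160,150,70,65))):
    c=load(f"pics/{n}0.npz")
    cv2.imwrite(f"pics/{n}0c.png",cv2.resize(c['p'][y:y+h,x:x+w,::-1],None,fx=6 if n=='scene' else 9,fy=6 if n=='scene' else 9,interpolation=cv2.INTER_CUBIC))
E
```

```text
scene cam [0.32462923 0.51107653 0.69872553]
[213 291  70  57 743] [246.49528937 319.31090175]
[[212.46892 336.3025 ]
 [270.8535  283.6419 ]
 [282.9947  297.10278]
 [224.6101  349.76337]]
[[0.5843 0.208  0.021 ]
 [0.5403 0.0594 0.021 ]
 [0.5057 0.0775 0.021 ]
 [0.5519 0.2205 0.021 ]]
[[0.54596745 0.15106403 0.021     ]]
side cam [ 0.3477841  -0.87439831  0.49564426]
[183 167  20  27 234] [193.1025641  180.37179487]
[[182.50002 192.5    ]
 [192.10002 163.70001]
 [205.00002 168.     ]
 [195.40001 196.79999]]
[[0.5022 0.0775 0.021 ]
 [0.5612 0.2383 0.021 ]
 [0.5864 0.1976 0.021 ]
 [0.5254 0.0449 0.021 ]]
[[0.54027216 0.1340782  0.021     ]]
```

```bash
sleep 1; ls pics
```

```text
scene0.npz
scene0.png
scene0c.png
side0.npz
side0.png
side0c.png
wrist0.npz
wrist0.png
```

View pics/scene0c.png

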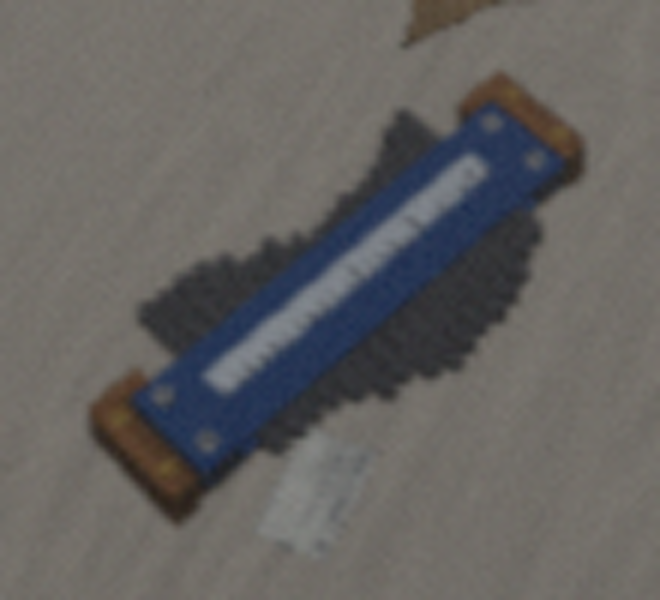

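View pics/side0c.png

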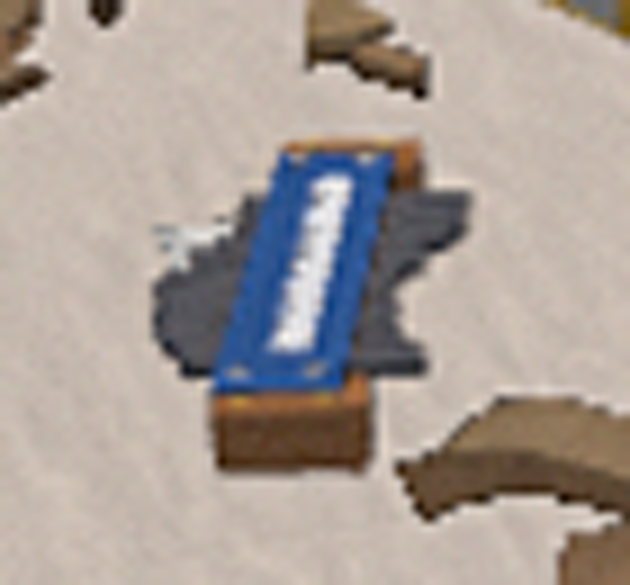

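```bash
cat >> h.py <<'E'
from scipy.spatial.transform import Rotation as Ro
def R_of(q): return Ro.from_quat([q[1],q[2],q[3],q[0]])
E
python3 - <<'E'
from h import *
from bench import bot
s=bot.sense();c=bot.calibration("wrist")
Rt=R_of(s['eef_rot']).as_matrix();p=np.array(s['tool_pos'])
print(Rt.round(4)); cam=-c['R'].T@c['t'];print("cam in tool",Rt.T@(cam-p)); Rct=c['R']@Rt;print(Rct.round(3))
tc=Rt.T@(cam-p)
# new pose
a=np.deg2rad(73.4);ty=np.array([np.cos(a),np.sin(a),0]);tz=np.array([0,0,-1.]);tx=np.cross(ty,tz)
Rn=np.c_[tx,ty,tz]
print("turn tool rv",Ro.from_matrix(Rt.T@Rn).as_rotvec())
G=np.array([.545,.141,.015])
for z in(.12,.16):
  for off in (-.04,-.08,-.12):
    P=np.array([G[0],G[1],z])+tx*(-off)
    C=dict(c);C['R']=Rct@Rn.T;C['t']=-C['R']@(P+Rn@tc)
    pts=np.array([G+tx*sx*.047+ty*sy*.085 for sx in(-1,1) for sy in(-1,1)])
    print(z,off,P.round(3),Rt.T@(P-p)*1000,proj(C,pts).round(0).tolist())
E
```

```text
[[-9.733e-01  2.297e-01 -6.000e-04]
 [ 2.297e-01  9.733e-01 -1.500e-03]
 [ 3.000e-04 -1.600e-03 -1.000e+00]]
cam in tool [ 0.06668949  0.0015969  -0.18112645]
[[-0.001  1.    -0.001]
 [-0.965 -0.001 -0.263]
 [-0.263  0.001  0.965]]
turn tool rv [-0.00157863 -0.00021386  0.05795549]
0.12 -0.04 [0.507 0.152 0.12 ] [-458.20429402 -384.64296001   72.3753984 ] [[178.0, 256.0], [332.0, 256.0], [171.0, 173.0], [338.0, 173.0]]
0.12 -0.08 [0.468 0.164 0.12 ] [-418.2714529  -382.3260321    72.38211888] [[180.0, 288.0], [329.0, 288.0], [174.0, 210.0], [335.0, 210.0]]
0.12 -0.12 [0.43  0.175 0.12 ] [-378.33861178 -380.0091042    72.38883936] [[183.0, 318.0], [327.0, 318.0], [177.0, 245.0], [333.0, 245.0]]
0.16 -0.04 [0.507 0.152 0.16 ] [-458.19391496 -384.70582198   32.37544915] [[186.0, 241.0], [323.0, 241.0], [181.0, 166.0], [328.0, 166.0]]
0.16 -0.08 [0.468 0.164 0.16 ] [-418.26107384 -382.38889407   32.38216962] [[188.0, 270.0], [322.0, 269.0], [183.0, 199.0], [326.0, 199.0]]
0.16 -0.12 [0.43  0.175 0.16 ] [-378.32823272 -380.07196617   32.3888901 ] [[190.0, 297.0], [320.0, 297.0], [185.0, 230.0], [324.0, 230.0]]
```

Run:
```python
from h import *
c=load("pics/side0.npz")
for n,uv in dict(lampbase=(220,103),gauge=(193,180),yellow=(228,143),ring=(268,152),cabL=(313,150),cabF=(378,198),greybox=(124,150),loupe=(281,170),dish=(316,209)).items():
    print(n,ray(c,uv,0).round(3), c['d'][uv[1],uv[0]], ((c['R']@ray(c,uv,0)[0])+c['t'])[2])
c=load("pics/scene0.npz")
for n,uv in dict(cab=(70,283),cab2=(170,190),ring=(105,315),dish=(209,208)).items(): print(n,ray(c,uv,0).round(3))
```

```text
lampbase [[0.813 0.857 0.   ]] 1.714477 1.8156228211793932
gauge [[0.549 0.181 0.   ]] 1.114757 1.1701445146598515
yellow [[ 0.711  0.408 -0.   ]] 1.3140932 1.4093313050569998
ring [[0.8   0.292 0.   ]] 1.2703547 1.338806096307668
cabL [[0.93  0.257 0.   ]] 1.3052506 1.349603259460201
cabF [[ 0.935 -0.078  0.   ]] 0.9574912 1.0707878858697968
greybox [[0.403 0.467 0.   ]] 1.2625405 1.3646569912139457
loupe [[0.785 0.157 0.   ]] 1.1813914 1.2213110909404152
dish [[ 0.775 -0.073 -0.   ]] 1.022295 1.0258723329385533
cab [[0.92  0.226 0.   ]]
cab2 [[ 0.907 -0.106  0.   ]]
ring [[0.802 0.252 0.   ]]
dish [[ 0.78  -0.092  0.   ]]
```

>>> drive_tool --increments '[[[-10,-8,0,0,0,0.003,0],[-35,-27,0,0,0,0.006,0],[-65,-50,0,0,0,0.009,0],[-95,-72,0,0,0,0.012,0],[-125,-95,0,0,0,0.015,0],[-155,-117,0,0,0,0.018,0],[-185,-140,0,0,0,0.021,0],[-215,-162,0,0,0,0.024,0],[-245,-185,0,0,0,0.027,0],[-275,-207,0,0,0,0.03,0],[-305,-230,0,0,0,0.033,0],[-335,-252,0,0,0,0.036,0],[-365,-275,0,0,0,0.04,0],[-395,-297,10,0,0,0.044,0],[-425,-320,25,0,0,0.048,0],[-455,-342,40,0,0,0.052,0],[-480,-362,55,0,0,0.055,0],[-505,-380,70,0,0,0.058,0],[-518,-388,80,0,0,0.058,0],[-518,-388,80,0,0,0.058,0]]]'

```text
time: 1.82
tool_pos: [0.5641, 0.1326, 0.1101]
eef_rot: [-0.002, 0.147, 0.989, -0.001]
wrist_force: [0.8, -0.1, -0.5]
opening: 0.0002
```

```bash
cat > w.py <<'E'
from h import *
from bench import bot
import sys
n=sys.argv[1]
s=bot.sense();c=bot.calibration("wrist");p,d=bot.camera("wrist")
print({k:np.round(s[k],4).tolist() for k in('time','tool_pos','eef_rot','wrist_force','opening')})
np.savez(f"pics/{n}.npz",p=p,d=d,**c,pos=s['tool_pos'],q=s['eef_rot'])
cv2.imwrite(f"pics/{n}.png",cv2.resize(p[:,:,::-1],(768,576),interpolation=cv2.INTER_CUBIC))
E
python3 w.py w1
```

```text
{'time': 1.8167, 'tool_pos': [0.5641, 0.1326, 0.1101], 'eef_rot': [-0.002, 0.1465, 0.9892, -0.0007], 'wrist_force': [0.8032, -0.0554, -0.4555], 'opening': 0.0002}
```

View pics/w1.png

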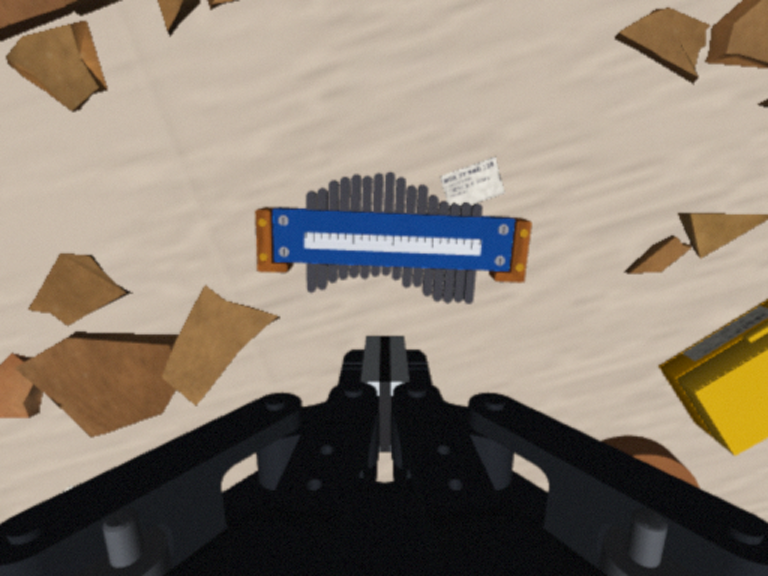

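```bash
cat > g.py <<'E'
from h import *
import sys
c=load(f"pics/{sys.argv[1]}.npz")
m=blue(c['p']);k,l,st,ce=cv2.connectedComponentsWithStats(m)
i=1+np.argmax(st[1:,4]);print(st[i])
m2=cv2.morphologyEx((l==i).astype(np.uint8),cv2.MORPH_CLOSE,np.ones((15,15)))
ct=max(cv2.findContours(m2,0,1)[0],key=cv2.contourArea)[:,0]
X=ray(c,ct+0.0,.021)[:,:2]
(cx,cy),(w,h),a=cv2.minAreaRect((X*1000).astype(np.float32));print("rect mm",cx,cy,w,h,a)
b=cv2.boxPoints(((cx,cy),(w,h),a));
e=[(b[1]-b[0]),(b[2]-b[1])];e=max(e,key=np.linalg.norm);e=e/np.linalg.norm(e);e=e if e[1]>0 else -e
print("gy",e,"ang",np.rad2deg(np.arctan2(e[1],e[0])))
gy=e;gx=np.array([gy[1],-gy[0]]);C=np.array([cx,cy])/1000
L=(X-C)@np.c_[gx,gy]*1000
# fit near edge line
s=(np.abs(L[:,1])<65)&(L[:,0]<0);f=np.polyfit(L[s,1],L[s,0],1);print("near edge fit slope deg",np.rad2deg(f[0]),"x0",f[1])
s=(np.abs(L[:,1])<65)&(L[:,0]>0);f=np.polyfit(L[s,1],L[s,0],1);print("far edge fit slope deg",np.rad2deg(f[0]),"x0",f[1])
print("y range",L[:,1].min(),L[:,1].max())
R=R_of(c['q']).as_matrix();P=c['pos']
print("TCP in gauge mm",(P[:2]-C)@np.c_[gx,gy]*1000,"z",P[2]*1000)
print("tool y angle",np.rad2deg(np.arctan2(R[1,1],R[0,1])),"tilt z",R[:,2])
E
python3 g.py w1
python3 - <<'E'
from h import *
c=load("pics/w1.npz");p=c['p'];cv2.imwrite("pics/w1c.png",cv2.resize(p[100:210,165:360,::-1],None,fx=4,fy=4,interpolation=cv2.INTER_CUBIC))
cv2.imwrite("pics/w1f.png",cv2.resize(p[210:300,200:320,::-1],None,fx=6,fy=6,interpolation=cv2.INTER_CUBIC))
d=c['d'];print(d[225:262:4,240:276:4].round(3))
E
```

```text
[ 181  139  163   42 4233]
rect mm 543.5943603515625 145.56756591796875 151.92100524902344 34.420135498046875 70.71945190429688
gy [0.33019423 0.943913  ] ang 70.71944
near edge fit slope deg 0.031220589758307278 x0 -16.721285777813147
far edge fit slope deg 0.03698153551297249 x0 16.645679849232344
y range -75.96052250110915 75.96050022002153
TCP in gauge mm [23.6288838  -5.50240468] z 110.09538271848389
tool y angle 73.15066374995041 tilt z [-4.09529870e-03 -8.78872642e-04 -9.99991228e-01]
[[0.313 0.147 0.147 0.147 0.146 0.147 0.147 0.146 0.314]
 [0.313 0.142 0.142 0.142 0.141 0.142 0.142 0.141 0.314]
 [0.147 0.137 0.137 0.137 0.137 0.137 0.137 0.137 0.147]
 [0.142 0.133 0.134 0.131 0.133 0.134 0.132 0.133 0.142]
 [0.138 0.128 0.13  0.128 0.128 0.129 0.128 0.129 0.137]
 [0.134 0.124 0.125 0.125 0.125 0.125 0.124 0.125 0.133]
 [0.129 0.12  0.121 0.12  0.121 0.122 0.121 0.12  0.122]
 [0.127 0.118 0.12  0.118 0.118 0.117 0.117 0.117 0.118]
 [0.109 0.113 0.112 0.116 0.117 0.116 0.117 0.112 0.109]
 [0.106 0.109 0.11  0.116 0.117 0.116 0.109 0.109 0.107]]
```

View pics/w1f.png

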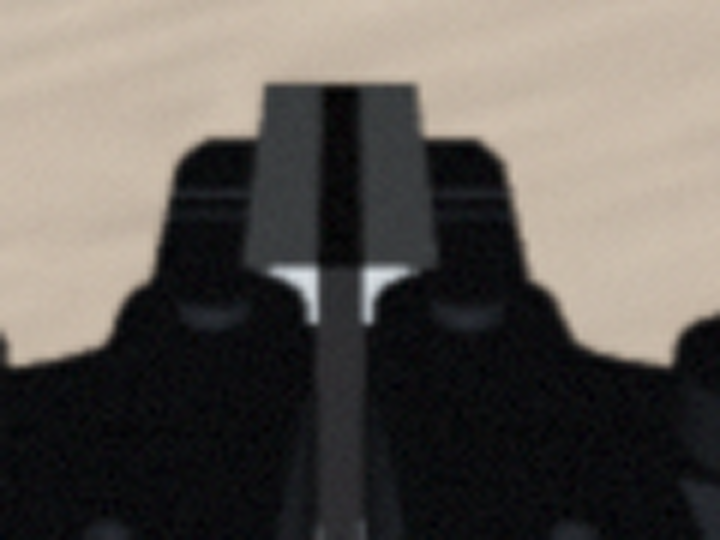

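View pics/w1c.png

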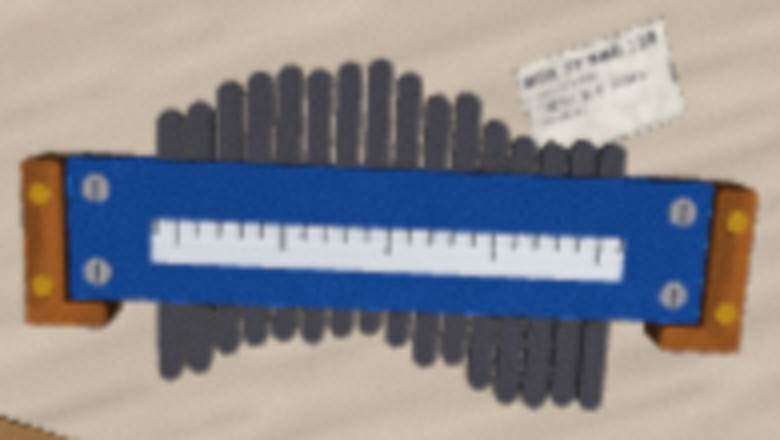

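Run:
```python
from h import *
c=load("pics/w1.npz");d=c['d'];R=R_of(c['q']).as_matrix()
def P(u,v):
    z=d[v,u];x=np.array([(u-c['cx'])/c['fx']*z,(v-c['cy'])/c['fy']*z,z])
    return (R.T@(c['R'].T@(x-c['t'])-c['pos'])*1000)
for v in(225,229,233,236,240,250):
    print(v,[P(u,v).round(1).tolist() for u in(232,236,240,244,250,257,264,268,272,276,280)])
```

```text
225 [[-51.4, -24.5, 109.2], [-51.9, -20.3, 110.4], [-52.2, -16.0, 111.1], [10.9, -4.6, -43.8], [10.9, -1.5, -43.9], [11.4, 2.1, -45.0], [10.9, 5.6, -44.0], [11.4, 7.6, -45.1], [-52.5, 19.0, 111.7], [-51.9, 23.3, 110.3], [-52.0, 27.7, 110.4]]
229 [[-56.9, -24.8, 111.0], [-56.4, -20.3, 109.9], [-56.2, -15.9, 109.4], [10.9, -4.4, -49.0], [11.3, -1.4, -50.2], [11.2, 2.0, -49.8], [10.8, 5.5, -49.0], [11.2, 7.5, -49.8], [-56.7, 19.0, 110.4], [-56.8, 23.4, 110.7], [-56.5, 27.7, 110.0]]
233 [[-60.9, -24.8, 109.4], [7.2, -8.7, -45.5], [7.1, -6.6, -45.4], [11.0, -4.2, -54.2], [11.0, -1.3, -54.2], [11.0, 2.0, -54.1], [11.2, 5.4, -54.6], [10.8, 7.3, -53.8], [6.8, 9.8, -44.6], [7.0, 11.8, -45.1], [-61.3, 27.8, 110.1]]
236 [[7.0, -10.5, -48.7], [7.6, -8.4, -50.0], [6.9, -6.5, -48.6], [11.2, -4.0, -58.1], [11.2, -1.2, -58.1], [11.0, 2.0, -57.5], [11.3, 5.3, -58.2], [11.2, 7.1, -58.0], [7.1, 9.5, -49.1], [7.1, 11.5, -49.1], [7.0, 13.5, -48.8]]
240 [[6.8, -10.1, -52.9], [7.0, -8.2, -53.3], [6.8, -6.2, -53.0], [11.2, -3.9, -62.4], [11.5, -1.1, -63.0], [11.1, 2.0, -62.1], [11.5, 5.1, -63.0], [11.1, 7.0, -62.1], [7.2, 9.3, -54.0], [7.1, 11.2, -53.6], [7.1, 13.1, -53.7]]
250 [[7.0, -9.2, -63.9], [6.8, -7.5, -63.5], [6.2, -5.7, -62.4], [11.3, -3.5, -72.2], [11.4, -0.9, -72.6], [10.5, 2.0, -70.8], [11.1, 4.9, -71.9], [11.5, 6.5, -72.6], [11.3, 8.2, -72.4], [6.7, 10.6, -63.2], [7.2, 12.3, -64.4]]
```

Run:
```python
from h import *
from bench import bot
s=bot.sense();print(s['tool_pos'],s['time'],s['opening'])
for n in("scene","side"):
    c=bot.calibration(n);p,d=bot.camera(n)
    np.savez(f"pics/{n}1.npz",p=p,d=d,**c)
    R=R_of(s['eef_rot']).as_matrix()
    print(n,"TCP px",proj(c,s['tool_pos']),"43mm up",proj(c,np.array(s['tool_pos'])-.043*R[:,2]), "TCP depth",(c['R']@s['tool_pos']+c['t'])[2])
    u,v=proj(c,s['tool_pos'])[0].astype(int)
    q=p.copy();cv2.circle(q,(u,v),2,(255,0,0),-1)
    x0,y0=max(0,u-70),max(0,v-80)
    cv2.imwrite(f"pics/{n}1.png",cv2.resize(q[y0:y0+120,x0:x0+140,::-1],None,fx=5,fy=5,interpolation=cv2.INTER_CUBIC));print(x0,y0)
```

```text
[0.5636721  0.13418931 0.11130591] 1.8667 -0.0001080092574952057
scene TCP px [[240.08438529 279.03896639]] 43mm up [[238.76059611 263.17155139]] TCP depth 0.7240385365944044
170 199
side TCP px [[199.82797134 144.65787225]] 43mm up [[198.61338165 127.42006388]] TCP depth 1.0846647211807892
129 64
```

View pics/scene1.png

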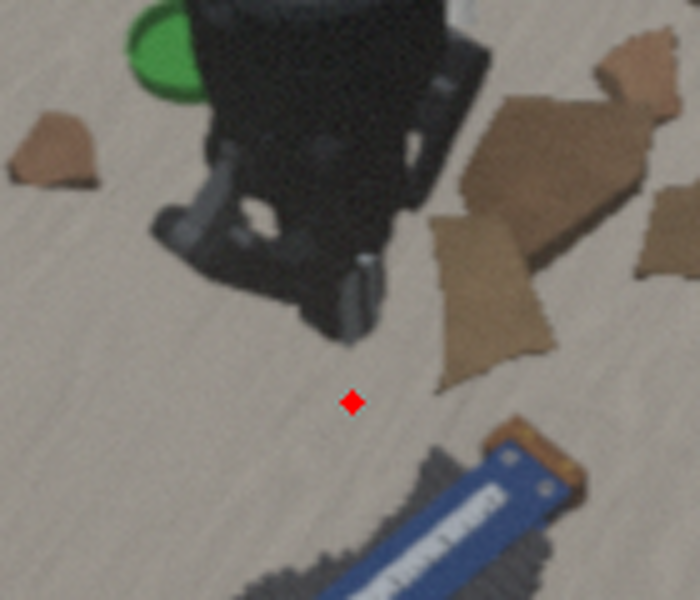

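View pics/side1.png

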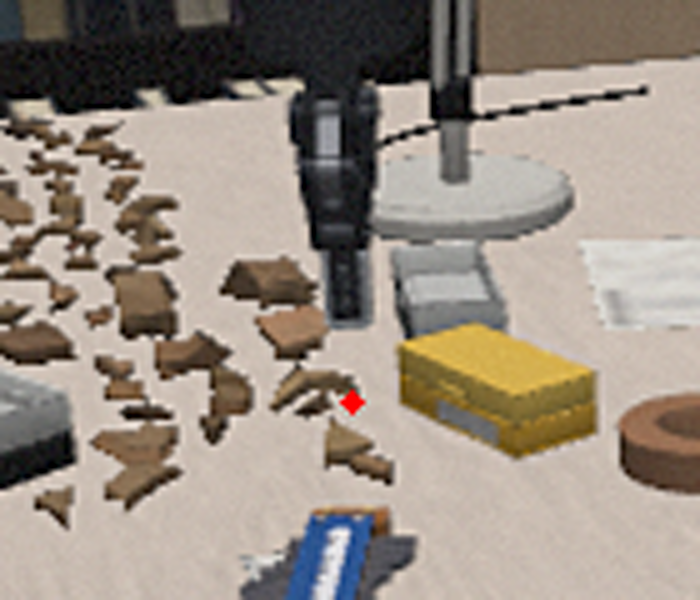

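```bash
python3 w.py w2; python3 g.py w2
```

```text
{'time': 1.9667, 'tool_pos': [0.5638, 0.1361, 0.113], 'eef_rot': [-0.0001, 0.1444, 0.9895, 0.0001], 'wrist_force': [-0.1954, -0.4415, 0.4799], 'opening': 0.0003}
[ 179  139  160   42 4124]
rect mm 543.68310546875 145.66897583007812 151.67959594726562 34.542213439941406 70.78944396972656
gy [0.3290406  0.94431573] ang 70.789444
near edge fit slope deg 0.011446002136105537 x0 -16.766039317416176
far edge fit slope deg 0.18394514839325693 x0 16.620831374616003
y range -75.83982220566584 75.83973951770805
TCP in gauge mm [22.2029453  -2.44753671] z 113.04145977553243
tool y angle 73.3891614266462 tilt z [-2.73376593e-04  1.66049135e-04 -9.99999949e-01]
```

>>> drive_tool --increments '[[[10,-5,5,0,0,0.005,0],[30,-14,20,0,0,0.015,0],[50,-24,40,0,0,0.025,0],[70,-33,60,0,0,0.035,0],[85,-40,74,0,0,0.042,0],[90,-42.6,80,0,0,0.0454,0],[90,-42.6,80,0,0,0.0454,0],[90,-42.6,80,0,0,0.0454,0],[90,-42.6,80,0,0,0.0454,0]]]'

```text
time: 2.77
tool_pos: [0.4683, 0.1212, 0.0347]
eef_rot: [0.002, 0.167, 0.986, 0.0]
wrist_force: [0.4, 0.8, 0.1]
opening: -0.0
```

```bash
python3 w.py w3; python3 g.py w3
```

```text
{'time': 2.7667, 'tool_pos': [0.4683, 0.1212, 0.0347], 'eef_rot': [0.002, 0.1665, 0.986, 0.0004], 'wrist_force': [0.4153, 0.8484, 0.0944], 'opening': -0.0}
[ 344  260   72   39 1269]
rect mm 548.0899047851562 200.21429443359375 61.6184196472168 25.542783737182617 43.56806945800781
gy [0.7245561  0.68921584] ang 43.568066
near edge fit slope deg -6.679603051764899 x0 -6.218644477316349
far edge fit slope deg 0.38086684395646897 x0 9.49518884920209
y range -30.809251808151785 30.809153973758715
TCP in gauge mm [   2.24327837 -112.24947182] z 34.684161844707276
tool y angle 70.82806717193408 tilt z [ 4.13248006e-03  8.79357926e-05 -9.99991457e-01]
```

View pics/w3.png

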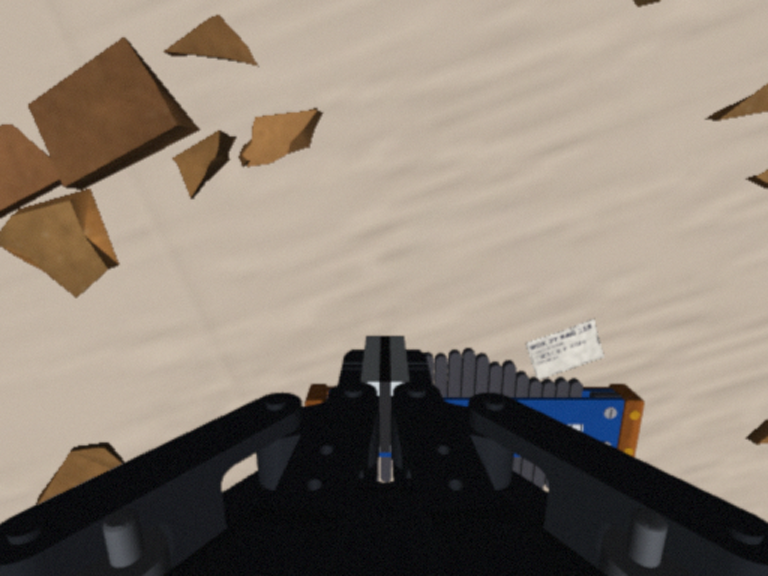

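>>> drive_tool --increments '[[[0,0,10,0,0,0,0],[0,0,20,0,0,0,0],[0,0,26,0,0,0,0],[0,0,28,0,0,0,0],[0,0,28,0,0,0,0],[0,0,28,0,0,0,0]]]'

```text
time: 3.32
tool_pos: [0.4658, 0.1209, 0.0044]
eef_rot: [-0.0, 0.167, 0.986, -0.0]
wrist_force: [0.0, 1.0, 0.4]
opening: 0.0
```

```bash
cat > v.py <<'E'
from h import *
from bench import bot
import sys
t=sys.argv[1]
C=np.array([.5437,.1456]);gy=np.array([.329,.9443]);gx=np.array([.9443,-.329])
s=bot.sense();P=np.array(s['tool_pos']);R=R_of(s['eef_rot']).as_matrix()
print("t",s['time'],"TCP gauge",((P[:2]-C)@np.c_[gx,gy]*1000).round(1),"z",(P[2]*1000).round(1),"F",s['wrist_force'],"yaw",np.rad2deg(np.arctan2(R[1,1],R[0,1])).round(2))
for n,(x,y,w,h) in dict(scene=(180,240,130,120),side=(150,110,100,100)).items():
    if len(sys.argv)>2 and n not in sys.argv[2:]: continue
    c=bot.calibration(n);p,d=bot.camera(n);np.savez(f"pics/{n}{t}.npz",p=p,d=d,**c)
    f=5 if n=='scene' else 6
    q=cv2.resize(p[y:y+h,x:x+w,::-1],None,fx=f,fy=f,interpolation=cv2.INTER_CUBIC)
    a=cv2.convertScaleAbs(q,alpha=1.5 if n=='scene' else 1)
    for e,col in((-.043,(0,255,0)),(0,(0,0,255))):
        u,v=(proj(c,P+e*R[:,2])[0]-[x,y])*f
        cv2.circle(a,(int(u),int(v)),3,col,-1)
    cv2.imwrite(f"pics/{n}{t}.png",a)
E
python3 v.py 4
```

```text
t 3.3167 TCP gauge [-65.5 -49. ] z 4.4 F [0.02771169 0.97080877 0.36867295] yaw 70.79
```

View pics/scene4.png

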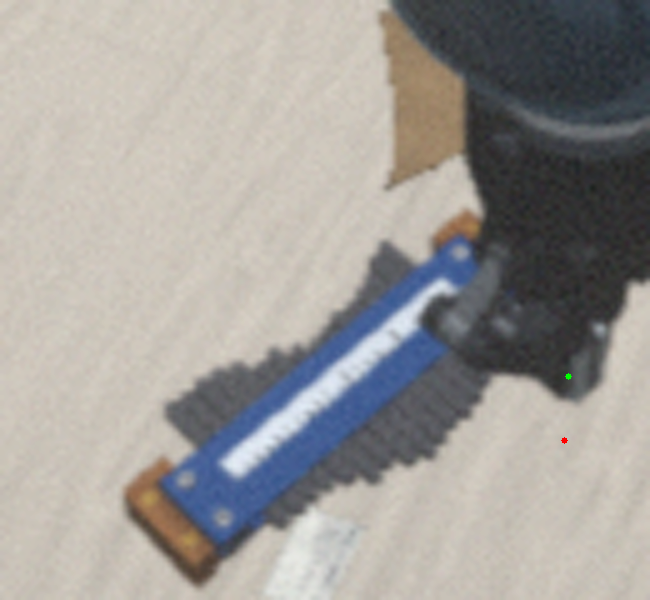

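View pics/side4.png

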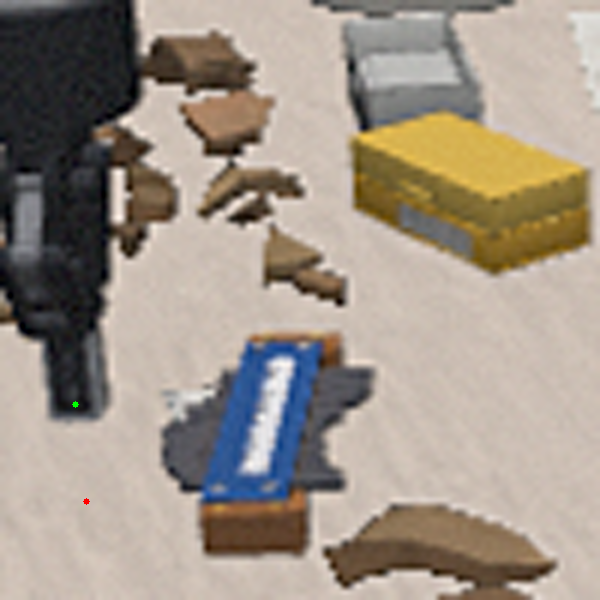

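>>> drive_tool --increments '[[[0,0,8,0,0,0,0],[0,0,16,0,0,0,0],[0,0,24,0,0,0,0],[0,0,30,0,0,0,0],[0,0,33,0,0,0,0],[0,0,35,0,0,0,0],[0,0,36,0,0,0,0],[0,0,36,0,0,0,0],[0,0,36,0,0,0,0]]]'

```text
time: 4.17
tool_pos: [0.4662, 0.1209, -0.031]
eef_rot: [0.0, 0.167, 0.986, 0.0]
wrist_force: [0.3, -0.6, 0.3]
opening: 0.0001
```

```bash
python3 v.py 5;python3 w.py w5
```

```text
t 4.1667 TCP gauge [-65.1 -48.8] z -31.0 F [ 0.3267192  -0.6370142   0.30224845] yaw 70.8
{'time': 4.2667, 'tool_pos': [0.4663, 0.1209, -0.0309], 'eef_rot': [0.0004, 0.1668, 0.986, 0.0001], 'wrist_force': [0.892, 0.614, 0.2423], 'opening': -0.0003}
```

View pics/side5.png

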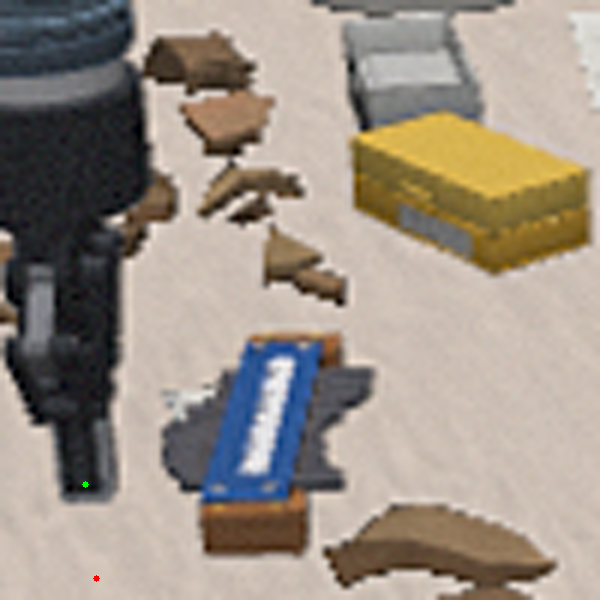

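View pics/w5.png

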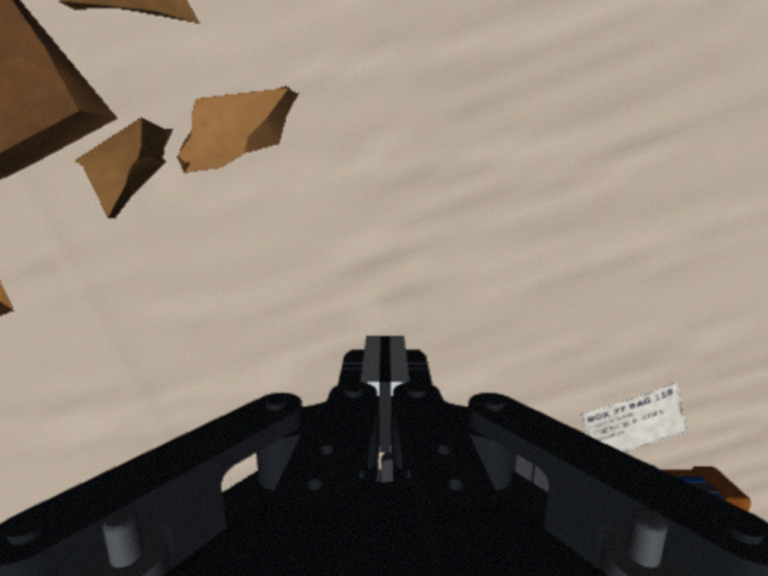

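>>> drive_tool --increments '[[[0,0,2,0,0,0,0],[0,0,3.5,0,0,0,0],[0,0,5,0,0,0,0],[0,0,5,0,0,0,0],[0,0,5,0,0,0,0]]]'

```text
time: 4.73
tool_pos: [0.4657, 0.1209, -0.0364]
eef_rot: [-0.0, 0.167, 0.986, -0.0]
wrist_force: [-0.0, -0.6, -0.3]
opening: -0.0003
```

Run:
```python
from h import *
from bench import bot
s=bot.sense();print(s['wrist_force'],s['tool_pos'])
c=bot.calibration("wrist");p,d=bot.camera("wrist")
R=R_of(s['eef_rot']).as_matrix()
for v in range(216,230,1):
    o=[]
    for u in(246,257,267):
        z=d[v,u];x=np.array([(u-c['cx'])/c['fx']*z,(v-c['cy'])/c['fy']*z,z]);X=c['R'].T@(x-c['t']);o.append(((R.T@(X-s['tool_pos']))[0]*1000,X[2]*1000))
    print(v,np.round(o,1).tolist())
```

```text
[-0.04863821 -0.5833443  -0.27098751] [ 0.46573663  0.12087863 -0.03638938]
216 [[13.2, 0.4], [12.7, -1.0], [12.8, -0.7]]
217 [[12.4, -0.3], [12.5, -0.2], [12.5, -0.1]]
218 [[12.1, 0.4], [12.0, -0.0], [12.0, 0.2]]
219 [[11.3, -0.1], [11.1, -0.7], [11.3, -0.2]]
220 [[11.0, 0.5], [10.1, -1.9], [10.8, 0.1]]
221 [[10.0, -0.5], [10.0, -0.7], [10.1, -0.3]]
222 [[9.6, -0.3], [9.5, -0.4], [9.3, -0.8]]
223 [[9.0, -0.2], [9.0, -0.1], [9.1, 0.2]]
224 [[11.2, 6.7], [11.1, 6.4], [11.3, 6.9]]
225 [[11.0, 7.6], [11.2, 8.1], [11.2, 8.1]]
226 [[11.0, 9.0], [11.4, 9.9], [11.1, 9.2]]
227 [[11.5, 11.5], [10.7, 9.6], [11.4, 11.3]]
228 [[10.8, 10.9], [11.4, 12.5], [11.5, 12.6]]
229 [[11.4, 13.8], [11.4, 13.8], [11.3, 13.5]]
```

>>> drive_tool --increments '[[[-5,0,0,0,0,0,0],[-12,0,0,0,0,0,0],[-18,0,0,0,0,0,0],[-22,0,0,0,0,0,0],[-26,0,0,0,0,0,0],[-30,0,0,0,0,0,0],[-33,0,0,0,0,0,0],[-35,0,0,0,0,0,0],[-35,0,0,0,0,0,0],[-35,0,0,0,0,0,0]]]'

```text
time: 5.62
tool_pos: [0.4992, 0.1093, -0.0362]
eef_rot: [0.0, 0.167, 0.986, -0.0]
wrist_force: [-0.9, -1.1, -0.3]
opening: -0.0002
```

```bash
python3 v.py 6
```

```text
t 5.6167 TCP gauge [-30.1 -49. ] z -36.2 F [-0.88496487 -1.11351824 -0.34561242] yaw 70.79
```

View pics/side6.png

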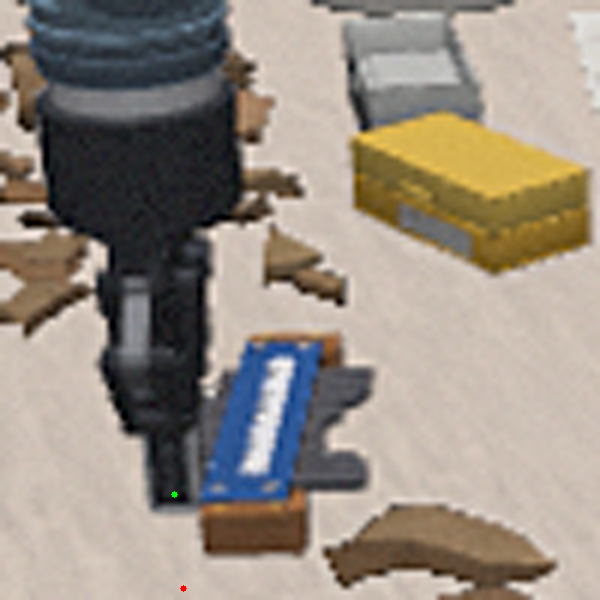

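View pics/scene6.png

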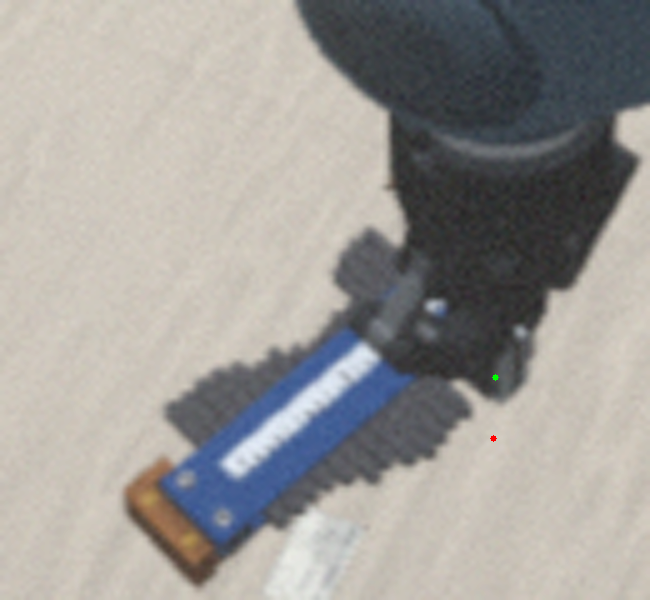

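>>> drive_tool --increments '[[[-0.5,0,0,0,0,0,0],[-1,0,0,0,0,0,0],[-1.5,0,0,0,0,0,0],[-1.5,0,0,0,0,0,0],[-1.5,0,0,0,0,0,0]]]'

```text
time: 6.13
tool_pos: [0.5002, 0.1089, -0.0363]
eef_rot: [-0.0, 0.167, 0.986, 0.0]
wrist_force: [-1.0, 0.6, 0.3]
opening: -0.0001
```

>>> drive_tool --increments '[[[-0.5,0,0,0,0,0,0],[-1,0,0,0,0,0,0],[-1,0,0,0,0,0,0]]]'

```text
time: 6.38
tool_pos: [0.5013, 0.1085, -0.0363]
eef_rot: [-0.0, 0.167, 0.986, 0.0]
wrist_force: [-2.2, -0.2, -0.0]
opening: 0.0002
```

>>> drive_tool --increments '[[[-0.4,0,0,0,0,0,0],[-0.8,0,0,0,0,0,0],[-0.8,0,0,0,0,0,0]]]'

```text
time: 6.63
tool_pos: [0.502, 0.1083, -0.0363]
eef_rot: [-0.0, 0.167, 0.986, -0.0]
wrist_force: [-1.6, -0.1, 0.8]
opening: -0.0004
```

>>> drive_tool --increments '[[[-0.4,0,0,0,0,0,0],[-0.8,0,0,0,0,0,0],[-0.8,0,0,0,0,0,0]]]'

```text
time: 6.88
tool_pos: [0.5021, 0.1082, -0.0364]
eef_rot: [-0.001, 0.167, 0.986, -0.0]
wrist_force: [-5.0, 1.8, 2.0]
opening: -0.0001
```

>>> drive_tool --increments '[[[6,0,0,0,0,0,0],[16,0,0,0,0,0,0],[27,0,0,0,0,0,0],[34,0,0,0,0,0,0],[34,2,0,0,0,0,0],[34,9,0,0,0,0,0],[34,14,0,0,0,0,0],[34,14,0,0,0,0,0],[31,14,0,0,0,0,0],[26,14,0,0,0,0,0],[21,14,0,0,0,0,0],[16,14,0,0,0,0,0],[11,14,0,0,0,0,0],[7,14,0,0,0,0,0],[4,14,0,0,0,0,0],[2,14,0,0,0,0,0],[1,14,0,0,0,0,0],[0,14,0,0,0,0,0],[0,14,0,0,0,0,0],[0,14,0,0,0,0,0]]]'

```text
time: 8.55
tool_pos: [0.5065, 0.1214, -0.0365]
eef_rot: [-0.001, 0.167, 0.986, -0.0]
wrist_force: [-4.5, -0.2, 1.6]
opening: 0.0001
```

```bash
python3 v.py 7
```

```text
t 8.55 TCP gauge [-27.2 -35.1] z -36.5 F [-4.47579202 -0.15620235  1.56587936] yaw 70.81
```

View pics/side7.png

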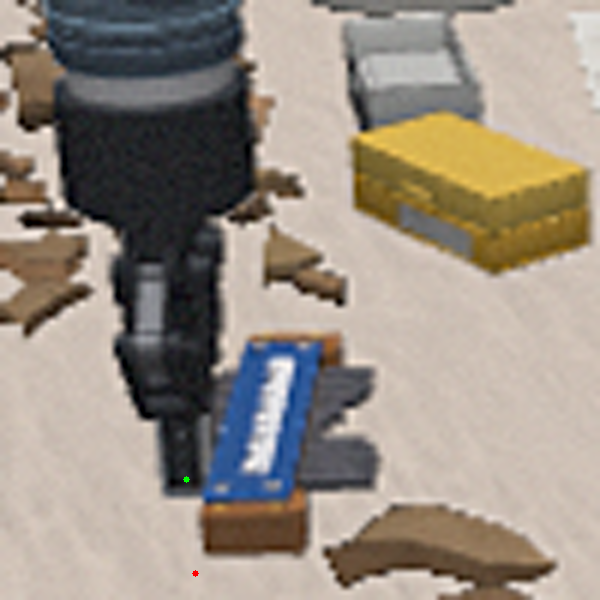

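View pics/scene7.png

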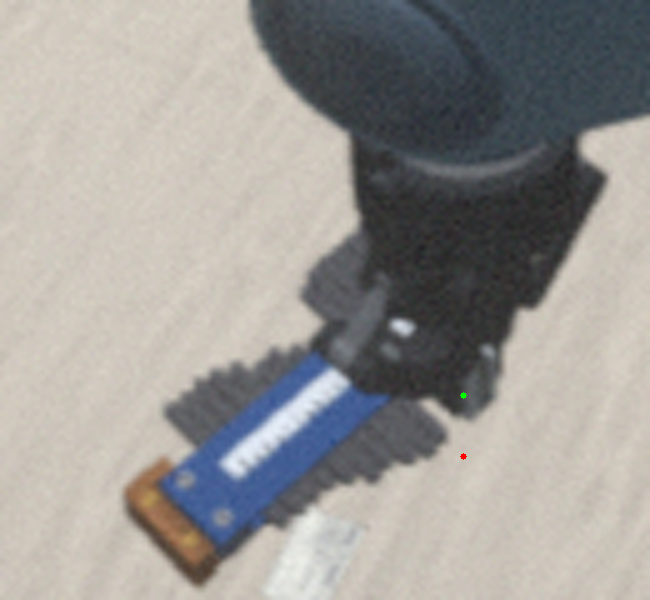

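Leaves 0–3 now stick out evenly at the back (side view around (345,465)), and the gauge has not moved. I repeat the push for the next pairs.

>>> drive_tool --increments '[[[6,0,0,0,0,0,0],[16,0,0,0,0,0,0],[27,0,0,0,0,0,0],[34,0,0,0,0,0,0],[34,2,0,0,0,0,0],[34,9,0,0,0,0,0],[34,14,0,0,0,0,0],[34,14,0,0,0,0,0],[31,14,0,0,0,0,0],[26,14,0,0,0,0,0],[21,14,0,0,0,0,0],[16,14,0,0,0,0,0],[11,14,0,0,0,0,0],[7,14,0,0,0,0,0],[4,14,0,0,0,0,0],[2,14,0,0,0,0,0],[1,14,0,0,0,0,0],[0,14,0,0,0,0,0],[0,14,0,0,0,0,0],[0,14,0,0,0,0,0]]]'

```text
time: 10.32
tool_pos: [0.5112, 0.1347, -0.0365]
eef_rot: [-0.001, 0.167, 0.986, -0.0]
wrist_force: [-3.8, 0.6, 1.0]
opening: -0.0001
```

>>> drive_tool --increments '[[[6,0,0,0,0,0,0],[16,0,0,0,0,0,0],[27,0,0,0,0,0,0],[34,0,0,0,0,0,0],[34,2,0,0,0,0,0],[34,9,0,0,0,0,0],[34,14,0,0,0,0,0],[34,14,0,0,0,0,0],[31,14,0,0,0,0,0],[26,14,0,0,0,0,0],[21,14,0,0,0,0,0],[16,14,0,0,0,0,0],[11,14,0,0,0,0,0],[7,14,0,0,0,0,0],[4,14,0,0,0,0,0],[2,14,0,0,0,0,0],[1,14,0,0,0,0,0],[0,14,0,0,0,0,0],[0,14,0,0,0,0,0],[0,14,0,0,0,0,0]]]'

```text
time: 11.98
tool_pos: [0.516, 0.1478, -0.0364]
eef_rot: [-0.001, 0.167, 0.986, -0.0]
wrist_force: [-3.8, -0.4, 1.0]
opening: 0.0002
```

```bash
python3 v.py 8 side
```

```text
t 11.9833 TCP gauge [-26.9  -7.1] z -36.4 F [-3.81976966 -0.41905175  1.00238771] yaw 70.8
```

View pics/side8.png

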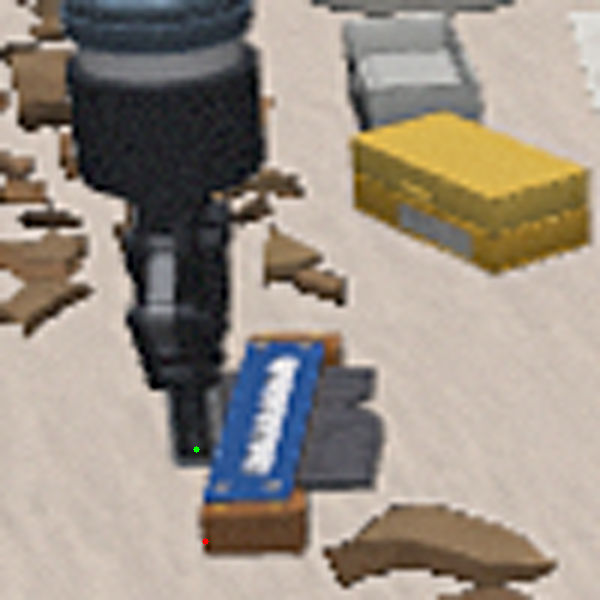

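Leaves 0–7 are in, shown by the block at (345,450). I'm carrying on with pairs 8–9, 10–11, 12–13 and 14–15.

>>> drive_tool --increments '[[[6,0,0,0,0,0,0],[16,0,0,0,0,0,0],[27,0,0,0,0,0,0],[34,0,0,0,0,0,0],[34,2,0,0,0,0,0],[34,9,0,0,0,0,0],[34,14,0,0,0,0,0],[34,14,0,0,0,0,0],[31,14,0,0,0,0,0],[26,14,0,0,0,0,0],[21,14,0,0,0,0,0],[16,14,0,0,0,0,0],[11,14,0,0,0,0,0],[7,14,0,0,0,0,0],[4,14,0,0,0,0,0],[2,14,0,0,0,0,0],[1,14,0,0,0,0,0],[0,14,0,0,0,0,0],[0,14,0,0,0,0,0],[0,14,0,0,0,0,0]]]'

```text
time: 13.7
tool_pos: [0.5206, 0.1609, -0.0365]
eef_rot: [-0.001, 0.167, 0.986, -0.0]
wrist_force: [-4.7, -0.0, 1.3]
opening: 0.0
```

>>> drive_tool --increments '[[[6,0,0,0,0,0,0],[16,0,0,0,0,0,0],[27,0,0,0,0,0,0],[34,0,0,0,0,0,0],[34,2,0,0,0,0,0],[34,9,0,0,0,0,0],[34,14,0,0,0,0,0],[34,14,0,0,0,0,0],[31,14,0,0,0,0,0],[26,14,0,0,0,0,0],[21,14,0,0,0,0,0],[16,14,0,0,0,0,0],[11,14,0,0,0,0,0],[7,14,0,0,0,0,0],[4,14,0,0,0,0,0],[2,14,0,0,0,0,0],[1,14,0,0,0,0,0],[0,14,0,0,0,0,0],[0,14,0,0,0,0,0],[0,14,0,0,0,0,0]]]'

```text
time: 15.37
tool_pos: [0.5251, 0.1741, -0.0365]
eef_rot: [-0.001, 0.167, 0.986, -0.0]
wrist_force: [-2.5, -0.7, 1.4]
opening: 0.0001
```

>>> drive_tool --increments '[[[6,0,0,0,0,0,0],[16,0,0,0,0,0,0],[27,0,0,0,0,0,0],[34,0,0,0,0,0,0],[34,2,0,0,0,0,0],[34,9,0,0,0,0,0],[34,14,0,0,0,0,0],[34,14,0,0,0,0,0],[31,14,0,0,0,0,0],[26,14,0,0,0,0,0],[21,14,0,0,0,0,0],[16,14,0,0,0,0,0],[11,14,0,0,0,0,0],[7,14,0,0,0,0,0],[4,14,0,0,0,0,0],[2,14,0,0,0,0,0],[1,14,0,0,0,0,0],[0,14,0,0,0,0,0],[0,14,0,0,0,0,0],[0,14,0,0,0,0,0]]]'

```text
time: 17.03
tool_pos: [0.5298, 0.1874, -0.0365]
eef_rot: [-0.001, 0.167, 0.986, -0.0]
wrist_force: [-2.7, -0.9, 0.2]
opening: 0.0001
```

>>> drive_tool --increments '[[[6,0,0,0,0,0,0],[16,0,0,0,0,0,0],[27,0,0,0,0,0,0],[34,0,0,0,0,0,0],[34,2,0,0,0,0,0],[34,9,0,0,0,0,0],[34,14,0,0,0,0,0],[34,14,0,0,0,0,0],[31,14,0,0,0,0,0],[26,14,0,0,0,0,0],[21,14,0,0,0,0,0],[16,14,0,0,0,0,0],[11,14,0,0,0,0,0],[7,14,0,0,0,0,0],[4,14,0,0,0,0,0],[2,14,0,0,0,0,0],[1,14,0,0,0,0,0],[0,14,0,0,0,0,0],[0,14,0,0,0,0,0],[0,14,0,0,0,0,0]]]'

```text
time: 18.7
tool_pos: [0.5345, 0.2007, -0.0364]
eef_rot: [-0.001, 0.167, 0.986, -0.0]
wrist_force: [-2.8, 0.3, 0.2]
opening: 0.0003
```

>>> drive_tool --increments '[[[6,0,0,0,0,0,0],[20,0,0,0,0,0,0],[34,0,0,0,0,0,0],[40,0,-10,0,0,0,0],[40,-10,-30,0,0,0,0],[38,-25,-52,0,0,0,0],[25,-40,-62,0,0,0,0],[0,-49,-62,0,0,0,0],[-25,-49,-62,0,0,0,0],[-45,-49,-62,0,0,0,0],[-50,-49,-62,0,0,0,0],[-50,-49,-62,0,0,0,0],[-50,-49,-62,0,0,0,0],[-50,-49,-62,0,0,0,0]]]'

```text
time: 19.87
tool_pos: [0.5647, 0.1384, 0.0253]
eef_rot: [-0.001, 0.166, 0.986, -0.0]
wrist_force: [-0.9, -0.7, 0.7]
opening: 0.0002
```

```bash
python3 w.py w9; python3 g.py w9
python3 - <<'E'
from h import *
c=load("pics/w9.npz");p=c['p'];x=130;cv2.imwrite("pics/w9c.png",cv2.resize(p[80:240,x:x+260,::-1],None,fx=3,fy=3,interpolation=cv2.INTER_CUBIC))
E
```

```text
{'time': 19.8667, 'tool_pos': [0.5647, 0.1384, 0.0253], 'eef_rot': [-0.0007, 0.1664, 0.9861, -0.0001], 'wrist_force': [-0.9334, -0.7207, 0.6663], 'opening': 0.0002}
[ 138  156  233   52 8447]
rect mm 544.0155639648438 145.7261962890625 151.45204162597656 34.84153747558594 70.80023193359375
gy [0.3288632  0.94437754] ang 70.80021
near edge fit slope deg 0.08488037087882307 x0 -16.762244877720324
far edge fit slope deg -8.17405466522326e-05 x0 17.420624394540923
y range -75.72598544348634 75.72604780957235
TCP in gauge mm [21.93879804 -0.10277232] z 25.261053718716827
tool y angle 70.83894069328426 tilt z [-1.46391730e-03 -1.27487171e-05 -9.99998928e-01]
```

View pics/w9c.png

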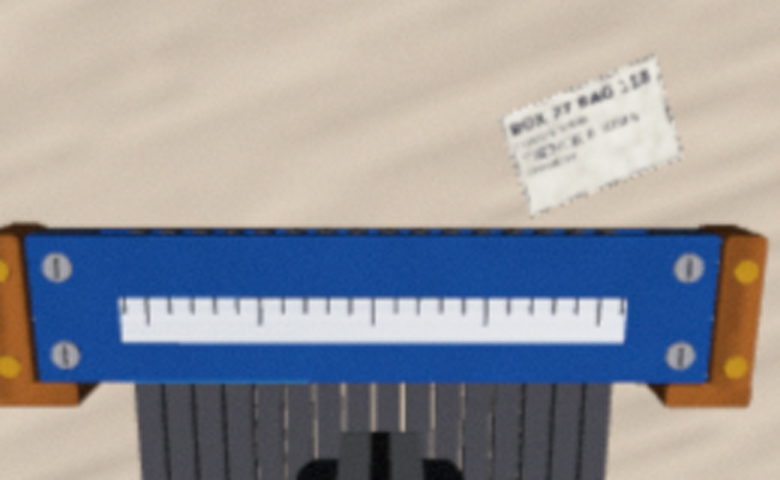

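Run:
```python
from h import *
from bench import bot
ps=[]
for _ in range(4):
    p,d=bot.camera("wrist");ps.append(p.astype(float))
p=np.mean(ps,0)
st=np.clip(p*1.4,0,255).astype(np.uint8)
a=cv2.resize(st[148:168,165:260,::-1],None,fx=8,fy=12,interpolation=cv2.INTER_CUBIC)
b=cv2.resize(st[148:168,250:345,::-1],None,fx=8,fy=12,interpolation=cv2.INTER_CUBIC)
cv2.imwrite("pics/w10.png",np.vstack([a,np.zeros((10,760,3),np.uint8),b]))
c=bot.calibration("side");p,d=bot.camera("side");cv2.imwrite("pics/side10.png",cv2.resize(p[150:210,170:240,::-1],None,fx=8,fy=8,interpolation=cv2.INTER_CUBIC))
print(bot.sense()['time'])
```

```text
20.1667
```

View pics/w10.png

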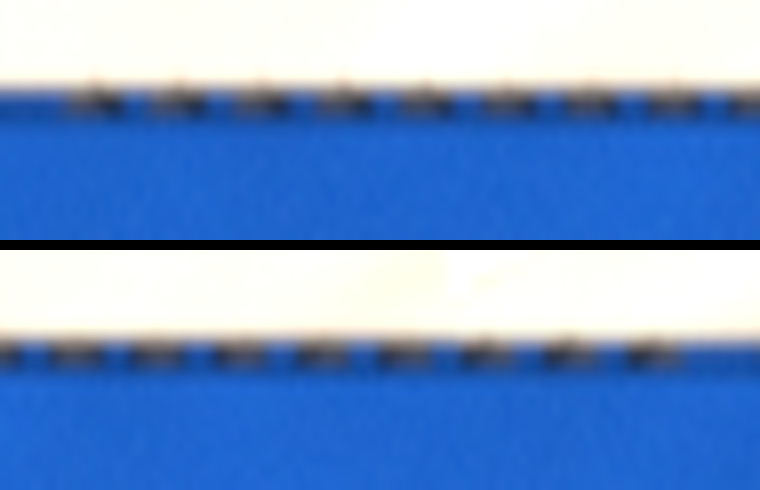

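View pics/side10.png

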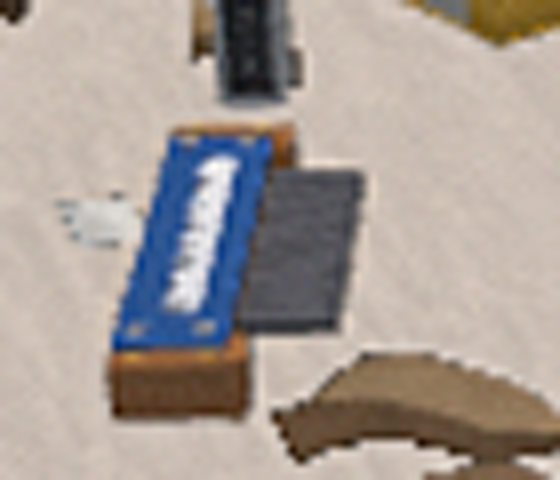

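>>> drive_tool --increments '[[[0,0,-15,0,0,0,0],[0,0,-45,0,0,0,0],[0,0,-75,0,0,0,0],[0,0,-90,0,0,0,0],[0,0,-90,0,0,0,0],[0,0,-90,0,0,0,0],[0,0,-90,0,0,0,0],[0,0,-90,0,0,0,0]]]'

```text
time: 20.83
tool_pos: [0.5648, 0.1378, 0.1138]
eef_rot: [-0.002, 0.167, 0.986, -0.0]
wrist_force: [0.3, -0.5, -0.2]
opening: -0.0
```

```bash
python3 w.py w11; python3 g.py w11
python3 - <<'E'
from h import *
from bench import bot
for n in("scene","side"):
    p,d=bot.camera(n);o=load(f"pics/{n}0.npz")['p']
    m=(cv2.GaussianBlur(cv2.absdiff(p,o),(5,5),0).max(2)>25).astype(np.uint8)
    k,l,st,ce=cv2.connectedComponentsWithStats(m);print(n,[s.tolist() for s in st[1:] if s[4]>8])
E
```

```text
{'time': 20.8333, 'tool_pos': [0.5648, 0.1378, 0.1138], 'eef_rot': [-0.0017, 0.1668, 0.986, -0.0004], 'wrist_force': [0.2895, -0.5269, -0.1633], 'opening': -0.0}
[ 176  143  160   36 4091]
rect mm 544.33837890625 145.61233520507812 151.8141632080078 33.96862030029297 70.76575469970703
gy [0.32943088 0.9441798 ] ang 70.76576
near edge fit slope deg -0.013617051374678257 x0 -16.90566835317683
far edge fit slope deg 8.354141732173847e-06 x0 16.984222819167336
y range -75.90710244025176 75.90705248998918
TCP in gauge mm [21.86747929 -0.63538902] z 113.7939833306961
tool y angle 70.79498086465527 tilt z [-3.45969003e-03 -1.30040663e-04 -9.99994007e-01]
scene [[0, 0, 512, 384, 126619], [332, 0, 24, 11, 71], [372, 0, 12, 6, 37], [334, 2, 4, 4, 13], [352, 8, 7, 3, 19], [300, 11, 7, 7, 27], [340, 13, 16, 8, 74], [352, 27, 4, 9, 23], [149, 68, 29, 26, 141], [470, 100, 4, 5, 16], [484, 102, 4, 3, 12], [453, 104, 9, 4, 23], [487, 179, 11, 14, 73], [452, 187, 8, 7, 40], [463, 199, 8, 6, 24], [509, 234, 3, 5, 12], [364, 291, 7, 7, 30]]
side [[0, 0, 15, 7, 90], [108, 0, 111, 66, 2737], [0, 22, 12, 7, 62], [16, 26, 10, 36, 246], [0, 50, 3, 3, 9], [6, 53, 9, 15, 60], [185, 79, 22, 51, 806], [176, 171, 15, 23, 195], [193, 170, 3, 5, 9], [190, 170, 10, 19, 61], [203, 170, 14, 23, 192]]
```

```bash
python3 -c "
from bench import bot
print(bot.close_job())"
```

```text
the job is handed in; nothing more can be done
None
```

I pushed all 16 leaves in with the shut fingertips, as eight straight two-leaf pushes along the near edge, and handed the job in after about 21 s.

- **Force:** each push ended on the gauge's stop with about 2.5 to 5.3 N at the wrist. At every check the tool had stopped within about 0.3 mm of the same line.
- **Leaves:** the last close views show all 16 tips level at the near edge, well under 1 mm proud, and a straight line of ends at the back.
- **Gauge:** by the wrist camera it still lies in its cradle. It shifted about 0.6 mm, within measuring error, and did not turn.
- **Other objects:** the side view before and after changed only at the arm, the leaves and slightly at the gauge itself. The same comparison in the scene view told nothing, because the brightness changed across the whole picture.

**Checks that disagreed:**
- **Tool point:** the given tool point did not match the real fingertips. The cameras showed the shut tips about 40 to 43 mm short of the reported position (wrist about 43, side about 40). I set the height from the camera depth, with the tips about 6 mm above the table, and met no table contact.
- **Push force along the row:** it was lower at the +y end (about 2.7 N) than at the -y end (about 5 N). I take this to be a small yaw error, but the stopping line stayed the same.

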